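# Nudge two paint cakes into their palette wells

### The job

On the wooden palette board lie two loose round paint cakes, a large one and a small one. With the fingertips, gently push each across the board and over the rim of the empty well of its own size until it drops in and sits flat and flush. Do not pinch or lift the cakes, and leave the eraser on the board and the other things on the table where they are.

Things in the scene. Friction and masses are not known exactly. Their poses are not given: they have to be found in the camera images.
- palette: Plain wooden palette board fixed to the table, 140 mm (its x) by 280 mm (its y) and 24 mm high, with a flat deck and two round wells 14 mm deep (well floors 10 mm above the table) near its +y end. Origin: centre of its underside, on the table; z up; turned by at most about 0.2 rad, so its +y end lies to the robot's left. Both cakes start on the deck in its -y half, one nearer to the robot and one farther; which is where varies.
- palette_hole0 (a point): Centre of the mouth of the large well, 60 mm in diameter, at deck height (24 mm), 36 mm towards the board's +x and 70 mm towards its +y from the board's middle. Axes as the board's.
- palette_hole1 (a point): Centre of the mouth of the small well, 44 mm in diameter, at deck height (24 mm), 36 mm towards the board's -x and 70 mm towards its +y from the board's middle. Axes as the board's.
- large_cake: Large round cake of dry paint, chalk white, a disc 56 mm in diameter and 14 mm thick, about 60 g, loose on the deck. Origin: centre of its underside; z is its axis. Seated in the large well, its top is flush with the deck and its origin is 10 mm above the table.
- small_cake: Small round cake of dry paint, chalk white, a disc 40 mm in diameter and 14 mm thick, about 35 g, loose on the deck. Origin: centre of its underside; z is its axis. It would fall into the large well as well, and could not be pushed out again. Seated in the small well, its top is flush with the deck and its origin is 10 mm above the table.
- eraser: Eraser in a card sleeve, 22 x 52 x 12 mm, loose, lying on the deck across the board's +y end, beyond the wells. Origin: centre of its underside. Leave it.
- ink_bottle: Square ink bottle with black cap, 38 x 38 x 52 mm, loose on the table left of the board. Origin: centre of its underside. Leave it.
- pigment_pot: Small round screw-top pot, 40 mm wide, 41 mm high, loose on the table right of the board. Origin: centre of its underside. Leave it.
- teal_tube: Crushed paint tube, 48 x 154 x 36 mm, lying loose on the table at the right. Origin: centre of its underside. Leave it.
- clip: Steel bulldog clip, 42 x 29 x 27 mm, loose on the table, right of the board and near its front. Origin: centre of its underside. Leave it.
There are look-alikes about, which are no part of the job. Leave any pink look-alike of the small_cake alone.

How it is judged:
At the end, for the whole second after the job is handed in: Each cake lies in the well of its own size: its centre within 5 mm of the well's, its underside within 2.5 mm of the well's floor, tilted less than 0.06 rad, at rest (horizontal distance between large_cake and palette_hole0 below 0.005 m and z of large_cake in the frame of palette between 0.006 and 0.0125 m and angle between each of large_cake, small_cake's own z axis and vertical below 0.06 rad and linear speed of each of large_cake, small_cake below 0.01 m/s and horizontal distance between small_cake and palette_hole1 below 0.005 m and z of small_cake in the frame of palette between 0.006 and 0.0125 m); the robot touches nothing.
It fails at once if a cake is lifted (underside more than 10 mm above the deck) (z of any of large_cake, small_cake in the frame of palette above 0.034 m).
It fails at once if a cake is pinched or pressed hard (fingers bear on it with over 25 N) (contact force between the fingers and large_cake above 25 N or contact force between the fingers and small_cake above 25 N).
It fails at once if the eraser or another bystander is displaced by over 15 mm (distance of any of ink_bottle, pigment_pot, teal_tube, clip, eraser from where it was at the start of the episode above 0.015 m).
It also fails if it takes over 64 s, if anything falls off the work surface, if the arm or the gripper's body presses on something with over 40 N, if the wrist force passes 120 N, or if a joint passes its speed limit or range.

### The arm

A 6-joint arm with a two-finger parallel gripper is mounted at the origin on a cart in front of the work surface, level with it; the furniture and walls round the work are solid. World frame = base frame: x ahead of the robot, y to its left, z up, the work surface at z = 0. Lengths are in m, angles in rad, forces in N, time in s.
With the tool pointing down it reaches from about 0.25 to 0.725 m from the base axis. Payload 4 kg.
Tool frame: the origin (TCP) lies on the centre line of the jaws, within the pads' length; the fingertips stand 22 mm ahead of it and the grasp point (between the pads) lies 3 mm ahead of it; z points along the fingers, y is the line along which they close (so a half turn about z gives the same grasp; the last joint's range is limited). The gripper opens to 85 mm and grips with 20 to 120 N. Pads are 22 mm wide; open, the fingers measure 114 mm over their backs; the gripper's body (76 mm by 85 mm) begins 54 mm behind the grasp point. The pads swing forward as they close: fully open they stand 13 mm farther back than shut.
Start: joints at [-1.142, 0.241, 0.005, 1.335, 0, 1.571], TCP at [0.208, -0.455, 0.253] pointing down, gripper open.
Joint ranges: [-2.72, 2.72], [-1.05, 1.87], [-1.09, 1.28], [-1.99, 2.15], [-1.42, 1.44], [-3.14, 3.14]. Speed limits (rad/s): [2.79, 2.79, 3.14, 3.14, 3.14, 3.14].

### API

Orientations are given as [roll, pitch, yaw] about the fixed x, y, z axes, in that order (R = Rz(yaw) Ry(pitch) Rx(roll)).
In Python, from plant import env, cams gives the robot as it stands. The module is installed in compiled form; this text tells all that it offers.
- The arm moves only by the tool apply_moves, never from a script. Its argument "commands" is a list of rows, each a list of 7 numbers: the finger opening in cm, from 0 to 8.54, then the shift along the tool's x, y, z in cm, then the turn, a rotation vector about the tool's x, y, z in rad. In form: [[hand, x, y, z, rx, ry, rz], ...]. A call has 1 to 12 rows; each row is the pose to reach, as a shift and turn from the pose commanded when the call began, along the tool's axes at that moment; what a row does not reach only later rows make up. A row lasts 1/12 s, in which the tool goes at most 41.7 mm and 7.16 degrees, less where a joint would pass 70% of its speed; a pose out of reach is approached as far as the arm can. A call with a gripper value outside its range is refused whole. The fingers move at their own pace and stop on an object; "squeeze" is the grip in N (left out, the last holds). Time passes only in rows, so rows that repeat a pose let the fingers close. It gives the time, the measured TCP pose, the force, the opening and the grip force at its end, in the units of the state.
- env.sense(): the state, without advancing time (a new reading comes with each control period).
- cams.read_camera(name): name is "side" or "top" or "wrist"; returns a dict with "frame" (400x640x3 uint8, red, green, blue), "vfov" (degrees; the focal length in pixels is half the picture's height over the tangent of half this angle, whatever the lens; pixels are square), "cx", "cy" (the principal point, pixels), "origin" and "rotation" of the camera in the world; the wrist camera has in their place "mount" (4x4, takes a point from camera to tool coordinates, whose origin is the TCP and whose axes are the flange's). Camera axes: x right, y down, z forward; pixel columns grow to the right and rows downward; lengths in m; the calibration is good to about 2 mm. A picture is of the moment at which its call begins: read the wrist's pose just before it. There is no depth.
- env.sign_off(): hands the job in; it is judged then, once.
The state is a dict: "t": time; "q": joint angles; "dq": joint speeds; "joint_torque": joint torques, N m; "eef_pos": TCP position; "eef_rot": TCP orientation; "force": force on the tool from outside, world axes, zero at the start; "torque": the same for the moment, N m; "grip_width": opening from 0.0 (shut) to 1.0 (fully open); "gripper_force": force on a finger pad.
Only numpy, scipy, OpenCV 4.12 (cv2) and the standard library are available. Lean on these libraries where they do the work, as an engineer would, in place of code of your own. Each camera call takes 0.05 s, during which the arm holds its last target. There are 200 camera calls.

## Working session

There is one attempt and no reset: what is moved stays moved. The work goes in short steps, Python scripts to look and compute and a tool call to move; the robot and the scene stay as the last step left them, time stands still between calls to the robot, and variables do not carry over. Pictures are saved under pics/ and viewed, at most 10 in all, crops included, and the job is handed in when it is done.

Besides the shell and the picture viewer there is one more tool, called after "Request:" as name(argument=value, ...) on one line, values as JSON. apply_moves: Moves the arm, as the interface text tells. Its arguments: {"type":"object","properties":{"commands":{"type":"array","items":{"type":"array","items":{"type":"number"}}},"squeeze":{"type":"number"}},"required":["commands"]}

```bash
mkdir -p pics
cat > h.py <<'E'
import numpy as np, cv2
from plant import env, cams
from scipy.spatial.transform import Rotation as R
def cam(n):
    s=env.sense(); c=cams.read_camera(n); f=c["frame"]
    fl=f.shape[0]/2/np.tan(np.radians(c["vfov"])/2)
    if n=="wrist":
        r=s["eef_rot"]; Rt=R.from_euler('xyz',r).as_matrix() if np.size(r)==3 else np.array(r)
        M=np.array(c["mount"]); Rc=Rt@M[:3,:3]; o=Rt@M[:3,3]+s["eef_pos"]
    else: Rc=np.array(c["rotation"]); o=np.array(c["origin"])
    return f,dict(fl=fl,cx=c["cx"],cy=c["cy"],R=Rc,o=o)
def w(k,u,v,z):
    d=k["R"]@np.array([(u-k["cx"])/k["fl"],(v-k["cy"])/k["fl"],1]); return k["o"]+d*(z-k["o"][2])/d[2]
def px(k,p):
    c=k["R"].T@(np.array(p)-k["o"]); return k["fl"]*c[:2]/c[2]+[k["cx"],k["cy"]]
def save(f,name,s=1):
    cv2.imwrite("pics/"+name,cv2.resize(f[:,:,::-1],None,fx=s,fy=s,interpolation=cv2.INTER_CUBIC))
E
python3 - <<'E'
from h import *
print(env.sense())
f,k=cam("top"); save(f,"top0.png"); print(k)
np.save("top0.npy",f)
E
```

```text
{'t': 0.0, 'q': array([-1.14199366e+00,  2.41431904e-01,  3.71419821e-03,  1.33522570e+00,
       -7.52145279e-06,  1.57078334e+00]), 'dq': array([ 0.00232635, -0.00033537,  0.0001593 ,  0.00182058, -0.00023309,
       -0.00077707]), 'joint_torque': array([ 1.11957637e-03, -3.72318006e+01,  2.52407902e+01,  1.70358951e-02,
        5.08195922e-05, -6.09120178e-06]), 'eef_pos': array([ 0.20763939, -0.45418666,  0.25239966]), 'eef_rot': array([-3.13944558e+00,  7.49355513e-06,  4.28815666e-01]), 'force': array([ 0.73673861,  0.17588698, -0.32969471]), 'torque': array([ 0.02111999, -0.02375893, -0.00392917]), 'gripper_force': 0.0, 'grip_width': 1.0027549842346475}
{'fl': np.float64(361.3297409916671), 'cx': 319.80426312705305, 'cy': 198.44477799176676, 'R': array([-2.98395486, -0.00746891, -1.58727493]), 'o': array([0.32465978, 0.07423362, 0.88415871])}
```

View pics/top0.png

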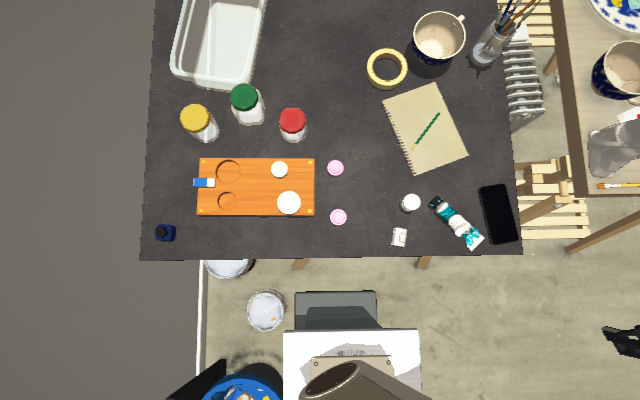

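```bash
sed -i 's/Rc=np.array(c\["rotation"\])/Rc=np.array(c["rotation"]); Rc=R.from_euler("xyz",Rc).as_matrix() if Rc.size==3 else Rc/' h.py
python3 - <<'E'
from h import *
f,k=cam("top"); save(f[145:240,180:350],"crop0.png",4.5)
print(w(k,289,202,.038),w(k,279,169,.038))
E
```

```text
[0.45164196 0.13871587 0.038     ] [0.53209526 0.1624527  0.038     ]
```

View pics/crop0.png

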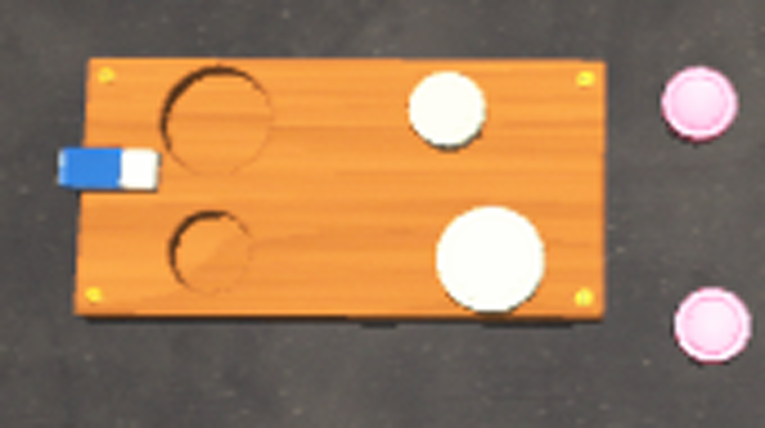

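The crop shows large well (217,120), small well (210,252), white small cake (447,110), large (490,260); the look-alikes are the pinks at full-image (335,168) and (338,217), plus the white-topped pot (411,203). I choose the two white discs on the board.

Run:
```python
from h import *
np.set_printoptions(precision=4,suppress=True)
f,k=cam("top"); g=lambda u,v,z:w(k,180+(u+.5)/4.5-.5,145+(v+.5)/4.5-.5,z)
C=[g(90,60,.024),g(605,62,.024),g(604,317,.024),g(76,315,.024)]
for c in C: print(c)
o=np.mean(C,0); L=(C[0]+C[3]-C[1]-C[2])[:2]; print("o",o,np.linalg.norm(L)/2, "yaw",np.arctan2(-L[0],L[1]))
yaw=np.arctan2(-L[0],L[1]); B=R.from_euler('z',yaw).as_matrix()
for n,h in(("h0",[.036,.07,0]),("h1",[-.036,.07,0])): print(n,o+B@h)
print("well px",g(217,120,.024),g(210,252,.024))
for n,p in(("small",(447,108)),("large",(490,258)),("pink",(335,168))):
  q=g(*p,.038); print(n,q,"board",B.T@(q-o))
f,k=cam("wrist");print(k)
```

```text
[0.5661 0.3581 0.024 ]
[0.561 0.078 0.024]
[0.4212 0.0805 0.024 ]
[0.4267 0.3605 0.024 ]
o [0.4938 0.2193 0.024 ] 0.2801118594040333 yaw -0.018939554343472758
h0 [0.5311 0.2886 0.024 ]
h1 [0.4591 0.29   0.024 ]
well px [0.5317 0.2884 0.024 ] [0.4594 0.2904 0.024 ]
small [0.5331 0.1626 0.038 ] board [ 0.0404 -0.056   0.014 ]
large [0.4518 0.1399 0.038 ] board [-0.0405 -0.0802  0.014 ]
pink [0.5013 0.2219 0.038 ] board [0.0075 0.0027 0.014 ]
{'fl': np.float64(330.445617170406), 'cx': 321.8670045866025, 'cy': 203.98786323067816, 'R': array([[ 0.4167, -0.8588, -0.2981],
       [-0.909 , -0.3947, -0.1338],
       [-0.0027,  0.3268, -0.9451]]), 'o': array([ 0.285 , -0.4197,  0.3743])}
```

```bash
cat >> h.py <<'E'
def to(x,y,z,yaw):
    s=env.sense(); r=R.from_euler('xyz',s["eef_rot"]); t=R.from_euler('xyz',[np.pi,0,yaw])
    d=r.inv().apply(np.array([x,y,z])-s["eef_pos"])*100
    print("t",s["t"],"cm",d.round(2),"rv",(r.inv()*t).as_rotvec().round(3))
E
python3 - <<'E'
from h import *
to(.5555,.1235,.15,2.095)
E
```

```text
t 0.2 cm [ 55.66 -38.09  10.32] rv [-1.000e-03 -1.000e-03 -1.666e+00]
```

Request:
apply_moves(commands=[[2.4, 55.7, -38.1, 10.3, 0, 0, -1.666], [2.4, 55.7, -38.1, 10.3, 0, 0, -1.666], [2.4, 55.7, -38.1, 10.3, 0, 0, -1.666], [2.4, 55.7, -38.1, 10.3, 0, 0, -1.666], [2.4, 55.7, -38.1, 10.3, 0, 0, -1.666], [2.4, 55.7, -38.1, 10.3, 0, 0, -1.666], [2.4, 55.7, -38.1, 10.3, 0, 0, -1.666], [2.4, 55.7, -38.1, 10.3, 0, 0, -1.666], [2.4, 55.7, -38.1, 10.3, 0, 0, -1.666], [2.4, 55.7, -38.1, 10.3, 0, 0, -1.666], [2.4, 55.7, -38.1, 10.3, 0, 0, -1.666], [2.4, 55.7, -38.1, 10.3, 0, 0, -1.666]], squeeze=20)

```text
t: 1.2
eef_pos: [0.4635, -0.0293, 0.1776]
eef_rot: [3.141, 0.0, 1.935]
force: [0.9, -0.9, 0.1]
grip_width: 0.277
gripper_force: 0.0
```

Run:
```python
from h import *
to(.5555,.1235,.15,2.095)
```

```text
t 1.2 cm [10.99 14.04  2.76] rv [ 0.    0.   -0.16]
```

Request:
apply_moves(commands=[[2.4, 11, 14, 2.8, 0, 0, -0.16], [2.4, 11, 14, 2.8, 0, 0, -0.16], [2.4, 11, 14, 2.8, 0, 0, -0.16], [2.4, 11, 14, 2.8, 0, 0, -0.16], [2.4, 11, 14, 2.8, 0, 0, -0.16], [2.4, 11, 14, 2.8, 0, 0, -0.16], [2.4, 11, 14, 2.8, 0, 0, -0.16], [2.4, 11, 14, 2.8, 0, 0, -0.16]])

```text
t: 1.87
eef_pos: [0.5546, 0.1197, 0.1497]
eef_rot: [-3.14, 0.0, 2.088]
force: [-0.1, -1.0, -0.8]
grip_width: 0.283
gripper_force: 0.0
```

Run:
```python
from h import *
to(.5555,.1235,.06,2.095)
f,k=cam("wrist"); save(f,"w1.png")
print(px(k,[.533,.1625,.038]))
```

```text
t 1.8667 cm [0.29 0.28 8.97] rv [-0.002  0.    -0.007]
[325.03054731 144.17752445]
```

View pics/w1.png

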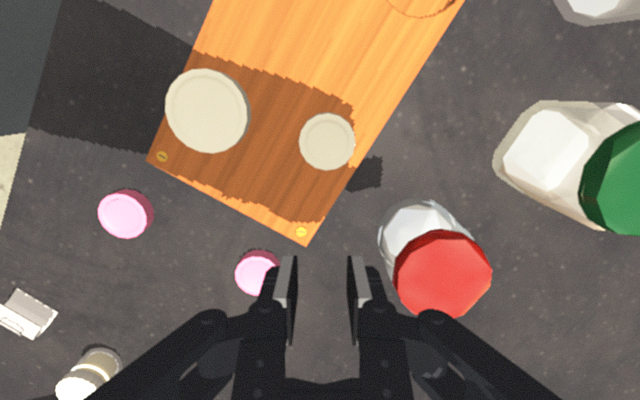

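The wrist view shows the small cake at (327,141), predicted (325,144): agrees to about 1 mm. The red-lidded jar at (440,275) stands near the right finger; I check its clearance.

Run:
```python
from h import *
f,k=cam("top"); f2,k2=cam("wrist")
for z in (.06,.08,.1): print(z,w(k,293,119,z),w(k2,441,272,z))
print("base",w(k,293,141,0),w(k2,382,240,0),w(k2,400,205,0))
to(.5555,.1235,.06,2.095)
```

```text
0.06 [0.64891023 0.12685589 0.06      ] [0.65149763 0.12611635 0.06      ]
0.08 [0.64104159 0.1255789  0.08      ] [0.63848345 0.13237091 0.08      ]
0.1 [0.63317295 0.12430191 0.1       ] [0.62546927 0.13862546 0.1       ]
base [0.61387208 0.13097069 0.        ] [0.62445088 0.10771442 0.        ] [0.6197785  0.14363711 0.        ]
t 2.0167 cm [0.35 0.25 9.04] rv [ 0.     0.    -0.008]
```

Request:
apply_moves(commands=[[2.4, 0.3, 0.25, 4, 0, 0, -0.008], [2.4, 0.3, 0.25, 7, 0, 0, -0.008], [2.4, 0.3, 0.25, 9, 0, 0, -0.008], [2.4, 0.3, 0.25, 9, 0, 0, -0.008], [2.4, 0.3, 0.25, 9.2, 0, 0, -0.008], [2.4, 0.3, 0.25, 9.4, 0, 0, -0.008], [2.4, 0.3, 0.25, 9.4, 0, 0, -0.008]])

```text
t: 2.6
eef_pos: [0.5575, 0.1245, 0.0576]
eef_rot: [3.139, 0.001, 2.096]
force: [-0.1, 0.1, -0.5]
grip_width: 0.285
gripper_force: 0.0
```

Request:
apply_moves(commands=[[2.4, 0, 0, 0.2, 0, 0, 0], [2.4, 0, 0, 0.4, 0, 0, 0], [2.4, 0, 0, 0.4, 0, 0, 0]])

```text
t: 2.85
eef_pos: [0.5565, 0.1247, 0.0523]
eef_rot: [3.141, 0.0, 2.097]
force: [-0.5, -0.7, 0.0]
grip_width: 0.281
gripper_force: 0.0
```

Request:
apply_moves(commands=[[2.4, 0, 0, 0.2, 0, 0, 0], [2.4, 0, 0, 0.3, 0, 0, 0], [2.4, 0, 0, 0.3, 0, 0, 0]])

```text
t: 3.1
eef_pos: [0.556, 0.1246, 0.0486]
eef_rot: [-3.141, -0.0, 2.097]
force: [-0.0, -1.1, 0.1]
grip_width: 0.281
gripper_force: 0.0
```

Run:
```python
from h import *
np.set_printoptions(precision=4,suppress=True)
s=env.sense(); p=s["eef_pos"]; d=np.array([np.cos(2.095),np.sin(2.095)])
c=np.array([.533,.1625]); T=np.array([.4591,.290])
n=np.array([d[1],-d[0]])
print(p,s["force"],"cake rel",(c-p[:2])@d,(c-p[:2])@n,"well rel",(T-p[:2])@d,(T-p[:2])@n)
f,k=cam("side"); save(f,"s1.png"); print(px(k,[.533,.1625,.03]))
```

```text
[0.556  0.1246 0.0486] [-0.0173 -1.0904  0.0921] cake rel 0.04429304730039403 -0.0009027004492767833 well rel 0.19166141010906632 -0.0010628350536980846
[355.0097 213.3905]
```

View pics/s1.png

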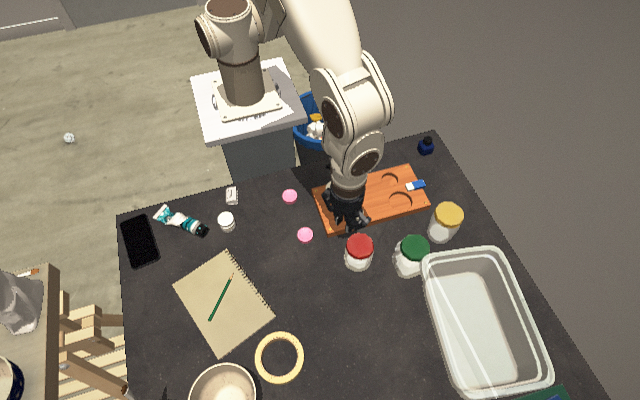

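The side view shows the gripper over the board, behind the small cake, clear of the red jar at (359,250). Pushing now, slowly.

Request:
apply_moves(commands=[[2.4, 0.4, -0.1, 0, 0, 0, 0], [2.4, 0.9, -0.1, 0, 0, 0, 0], [2.4, 1.4, -0.1, 0, 0, 0, 0], [2.4, 1.9, -0.1, 0, 0, 0, 0], [2.4, 2.4, -0.1, 0, 0, 0, 0], [2.4, 2.9, -0.1, 0, 0, 0, 0], [2.4, 3.4, -0.1, 0, 0, 0, 0], [2.4, 3.9, -0.1, 0, 0, 0, 0], [2.4, 4.4, -0.1, 0, 0, 0, 0], [2.4, 4.9, -0.1, 0, 0, 0, 0], [2.4, 5.4, -0.1, 0, 0, 0, 0], [2.4, 5.4, -0.1, 0, 0, 0, 0]])

```text
t: 4.15
eef_pos: [0.5276, 0.1717, 0.0488]
eef_rot: [-3.141, -0.001, 2.098]
force: [0.4, -0.4, -0.2]
grip_width: 0.28
gripper_force: 0.0
```

Run:
```python
from h import *
np.set_printoptions(precision=4,suppress=True)
f,k=cam("wrist"); save(f,"w2.png")
s=env.sense(); p=s["eef_pos"]; d=np.array([np.cos(2.095),np.sin(2.095)]); n=np.array([d[1],-d[0]]); T=np.array([.4591,.290])
print("well rel",(T-p[:2])@d,(T-p[:2])@n, px(k,[*T,.024]))
for a in (.024,.027,.03): print(a,px(k,[*(p[:2]+a*d),.038]))
```

```text
well rel 0.1371557580429771 -0.00013773666878603438 [322.2456 -61.9502]
0.024 [321.4856 235.621 ]
0.027 [321.5105 229.3278]
0.03 [321.5356 222.9485]
```

View pics/w2.png

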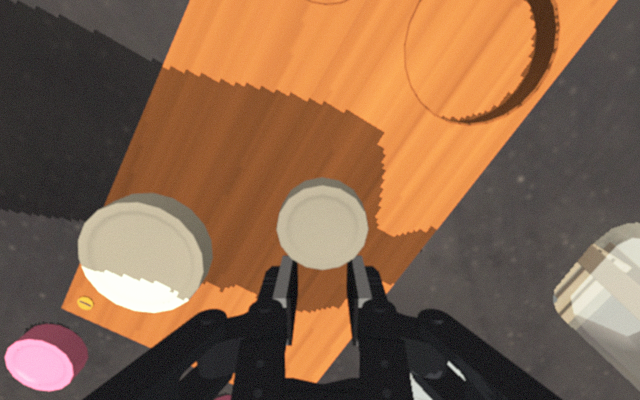

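The wrist view shows the small cake at (322,225), cradled centrally about 29 mm ahead of the TCP; the small well's rim shows at (327,2), straight ahead. About 108 mm remain.

Request:
apply_moves(commands=[[2.4, 0.5, 0, 0, 0, 0, 0], [2.4, 1, 0, 0, 0, 0, 0], [2.4, 1.5, 0, 0, 0, 0, 0], [2.4, 2, 0, 0, 0, 0, 0], [2.4, 2.5, 0, 0, 0, 0, 0], [2.4, 3, 0, 0, 0, 0, 0], [2.4, 3.5, 0, 0, 0, 0, 0], [2.4, 4, 0, 0, 0, 0, 0], [2.4, 4.5, 0, 0, 0, 0, 0], [2.4, 5, 0, 0, 0, 0, 0], [2.4, 5.5, 0, 0, 0, 0, 0], [2.4, 6, 0, 0, 0, 0, 0]])

```text
t: 5.2
eef_pos: [0.4978, 0.2231, 0.0489]
eef_rot: [-3.142, -0.0, 2.097]
force: [0.2, -0.7, -0.2]
grip_width: 0.278
gripper_force: 0.2
```

Request:
apply_moves(commands=[[2.4, 0.5, 0, 0, 0, 0, 0], [2.4, 1, 0, 0, 0, 0, 0], [2.4, 1.5, 0, 0, 0, 0, 0], [2.4, 2, 0, 0, 0, 0, 0], [2.4, 2.5, 0, 0, 0, 0, 0], [2.4, 2.8, 0, 0, 0, 0, 0], [2.4, 3.1, 0, 0, 0, 0, 0], [2.4, 3.4, 0, 0, 0, 0, 0], [2.4, 3.4, 0, 0, 0, 0, 0]])

```text
t: 5.95
eef_pos: [0.4807, 0.2526, 0.0489]
eef_rot: [-3.142, -0.0, 2.097]
force: [-1.0, -1.1, -1.4]
grip_width: 0.278
gripper_force: 0.0
```

Run:
```python
from h import *
np.set_printoptions(precision=4,suppress=True)
f,k=cam("wrist"); save(f,"w3.png")
s=env.sense(); p=s["eef_pos"]; d=np.array([np.cos(2.095),np.sin(2.095)]); n=np.array([d[1],-d[0]]); T=np.array([.4591,.290])
print("well rel",(T-p[:2])@d,(T-p[:2])@n, px(k,[*T,.024]))
for a in (.024,.027,.03): print(a,px(k,[*(p[:2]+a*d),.038]))
```

```text
well rel 0.043459262429781535 1.7724926527098786e-05 [321.5527 183.7814]
0.024 [321.3667 235.1687]
0.027 [321.3868 228.8706]
0.03 [321.4071 222.4863]
```

View pics/w3.png

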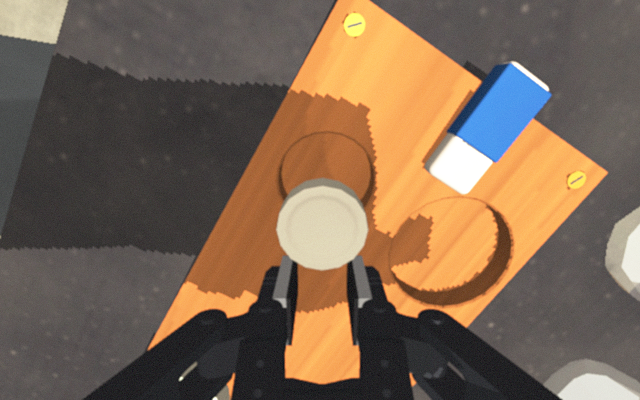

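The wrist view shows the small cake at (322,225) and the well centre at about (327,178), so 15 mm ahead and 2 mm to the right.

Request:
apply_moves(commands=[[2.4, 0.2, 0.1, 0, 0, 0, 0], [2.4, 0.4, 0.15, 0, 0, 0, 0], [2.4, 0.6, 0.2, 0, 0, 0, 0], [2.4, 0.8, 0.2, 0, 0, 0, 0], [2.4, 1.0, 0.2, 0, 0, 0, 0], [2.4, 1.2, 0.2, 0, 0, 0, 0], [2.4, 1.4, 0.2, 0, 0, 0, 0], [2.4, 1.5, 0.2, 0, 0, 0, 0], [2.4, 1.5, 0.2, 0, 0, 0, 0]])

```text
t: 6.75
eef_pos: [0.4749, 0.2664, 0.0488]
eef_rot: [-3.141, -0.0, 2.097]
force: [0.5, 0.0, -0.2]
grip_width: 0.28
gripper_force: 0.0
```

Run:
```python
from h import *
f,k=cam("wrist"); save(f[80:330,180:500],"w4.png",2)
```

```text
(no output)
```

View pics/w4.png

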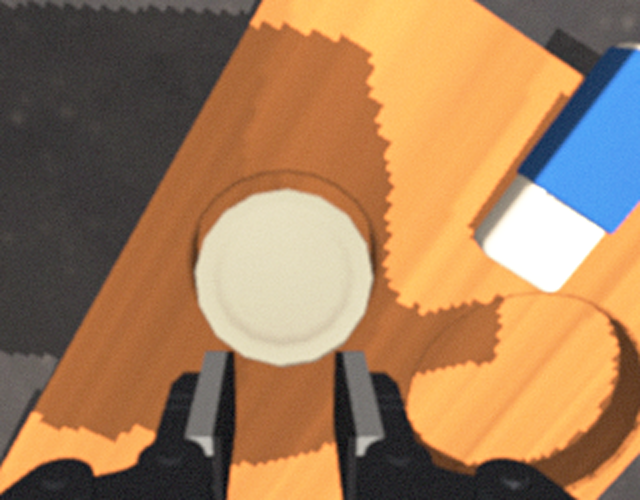

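The cake, at (285,278) in the crop, is laterally centred on the well (285,260) and about 5 mm short, still on the rim. Pushing a little more.

Request:
apply_moves(commands=[[2.4, 0.2, 0, 0, 0, 0, 0], [2.4, 0.4, 0, 0, 0, 0, 0], [2.4, 0.6, 0, 0, 0, 0, 0], [2.4, 0.7, 0, 0, 0, 0, 0], [2.4, 0.7, 0, 0, 0, 0, 0]])

```text
t: 7.22
eef_pos: [0.4717, 0.272, 0.0489]
eef_rot: [-3.142, 0.001, 2.097]
force: [1.1, -2.0, 0.3]
grip_width: 0.284
gripper_force: 0.5
```

Run:
```python
from h import *
f,k=cam("wrist"); save(f[80:330,180:500],"w5.png",2)
```

```text
(no output)
```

View pics/w5.png

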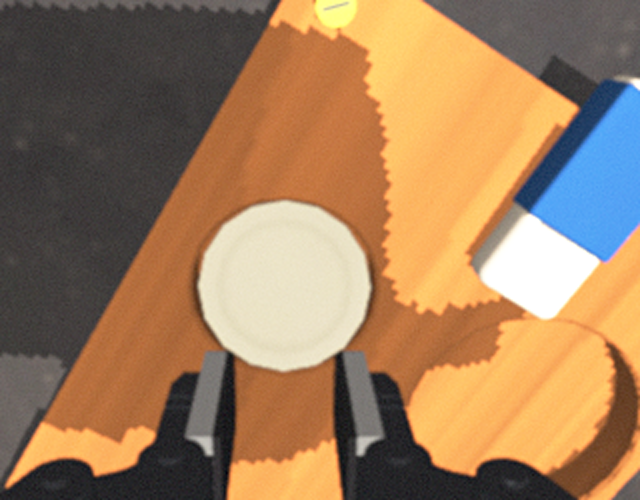

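The cake now appears to fill the well (centre (285,285) in the crop, fine dark gap round it). I back off and check its size and position numerically.

Request:
apply_moves(commands=[[2.4, -1, 0, 0, 0, 0, 0], [2.4, -2, 0, 0, 0, 0, 0], [2.4, -2.5, 0, -1.5, 0, 0, 0], [2.4, -2.5, 0, -4, 0, 0, 0], [2.4, -2.5, 0, -6, 0, 0, 0], [2.4, -2.5, 0, -6, 0, 0, 0], [2.4, -2.5, 0, -6, 0, 0, 0]])

```text
t: 7.85
eef_pos: [0.4857, 0.2502, 0.1102]
eef_rot: [3.138, 0.0, 2.096]
force: [0.6, 0.0, -0.4]
grip_width: 0.279
gripper_force: 0.0
```

```bash
cat >> h.py <<'E'
def disc(k,f,p,z,r):
    "contour of pale unsaturated blob near world p; compares with prediction of a disc top at z, z-.014"
    hsv=cv2.cvtColor(f,cv2.COLOR_RGB2HSV); m=((hsv[...,1]<90)&(hsv[...,2]>100)).astype(np.uint8)
    m=cv2.morphologyEx(m,cv2.MORPH_OPEN,np.ones((3,3)))
    u=px(k,[*p,z]); best=None
    for c in cv2.findContours(m,cv2.RETR_EXTERNAL,cv2.CHAIN_APPROX_NONE)[0]:
        if len(c)<15: continue
        e=cv2.fitEllipse(c); dd=np.hypot(*(np.array(e[0])-u))
        if best is None or dd<best[0]: best=(dd,e,cv2.boundingRect(c))
    print("seen",np.round(best[1][0],1),np.round(best[1][1],1),best[2])
    a=np.linspace(0,6.283,60)
    for zz in (z,z-.014):
        q=np.array([px(k,[p[0]+r*np.cos(t),p[1]+r*np.sin(t),zz]) for t in a],np.float32)
        e=cv2.fitEllipse(q); print(" pred z",zz,np.round(e[0],1),np.round(e[1],1))
    for zz in (z,z-.014): print(" world",zz,w(k,*best[1][0],zz).round(4))
E
python3 - <<'E'
from h import *
print(env.sense()["eef_pos"])
f,k=cam("wrist"); disc(k,f,[.4591,.29],.038,.02)
f,k=cam("top"); disc(k,f,[.4591,.29],.038,.02); disc(k,f,[.4518,.1399],.038,.028)
E
```

```text
[0.48570761 0.25017705 0.11023295]
seen [319.8 148.6] [62.4 63.6] (288, 116, 65, 65)
 pred z 0.038 [315.7 153.6] [67.3 67.9]
 pred z 0.024 [316.  149.6] [63.3 63.6]
 world 0.038 [0.4594 0.2943 0.038 ]
 world 0.024 [0.4605 0.2922 0.024 ]
seen [200.1 240.7] [201.7 455.7] (97, 0, 234, 400)
 pred z 0.038 [225.  199.9] [16.5 17.2]
 pred z 0.024 [226.4 200.8] [16.2 16.9]
 world 0.038 [0.3639 0.3454 0.038 ]
 world 0.024 [0.3645 0.3499 0.024 ]
seen [288.6 202.2] [22.4 23.3] (277, 191, 24, 23)
 pred z 0.038 [288.5 202. ] [23.3 23.7]
 pred z 0.024 [289.  202.9] [23.  23.4]
 world 0.038 [0.4511 0.1396 0.038 ]
 world 0.024 [0.4532 0.1407 0.024 ]
```

Small cake is seated: its seen diameter (62–64 px) matches a top at deck height and it is round, i.e. flat. Now the large one.

Run:
```python
from h import *
f,k=cam("top");print("pink",w(k,338,217,.014))
to(.4266,.0923,.13,1.081)
```

```text
pink [0.41672674 0.02218105 0.014     ]
t 8.0 cm [-10.75 -12.83  -2.2 ] rv [-2.000e-03  1.000e-03  1.015e+00]
```

Request:
apply_moves(commands=[[3.2, 0, 0, -2.2, 0, 0, 0], [3.2, -10.8, -12.8, -2.2, 0, 0, 1.015], [3.2, -10.8, -12.8, -2.2, 0, 0, 1.015], [3.2, -10.8, -12.8, -2.2, 0, 0, 1.015], [3.2, -10.8, -12.8, -2.2, 0, 0, 1.015], [3.2, -10.8, -12.8, -2.2, 0, 0, 1.015], [3.2, -10.8, -12.8, -2.2, 0, 0, 1.015], [3.2, -10.8, -12.8, -2.2, 0, 0, 1.015], [3.2, -10.8, -12.8, -2.2, 0, 0, 1.015], [3.2, -10.8, -12.8, -2.2, 0, 0, 1.015], [3.2, -10.8, -12.8, -2.2, 0, 0, 1.015], [3.2, -10.8, -12.8, -2.2, 0, 0, 1.015]])

```text
t: 9.0
eef_pos: [0.4273, 0.0928, 0.1302]
eef_rot: [-3.14, 0.001, 1.084]
force: [0.4, -0.1, -0.5]
grip_width: 0.378
gripper_force: 0.0
```

Run:
```python
from h import *
print(env.sense()["eef_pos"],env.sense()["grip_width"]*8.5)
f,k=cam("wrist"); disc(k,f,[.452,.140],.038,.028)
to(.4266,.0923,.0485,1.081)
```

```text
[0.42729022 0.09279572 0.13024852] 3.2166653964097973
seen [319.7 137.5] [87.  87.5] (276, 94, 88, 88)
 pred z 0.038 [321. 139.] [87.3 88. ]
 pred z 0.024 [321.1 136.2] [82.1 83.1]
 world 0.038 [0.4523 0.1423 0.038 ]
 world 0.024 [0.4513 0.1407 0.024 ]
t 9.05 cm [-0.08 -0.04  8.19] rv [-0.001  0.001  0.003]
```

Request:
apply_moves(commands=[[3.2, 0, 0, 4, 0, 0, 0.003], [3.2, 0, 0, 7, 0, 0, 0.003], [3.2, 0, 0, 7.8, 0, 0, 0.003], [3.2, 0, 0, 8.2, 0, 0, 0.003], [3.2, 0, 0, 8.2, 0, 0, 0.003], [3.2, 0, 0, 8.2, 0, 0, 0.003]])

```text
t: 9.55
eef_pos: [0.4288, 0.0931, 0.0499]
eef_rot: [3.14, -0.001, 1.079]
force: [-0.4, 0.4, 0.3]
grip_width: 0.373
gripper_force: 0.0
```

Request:
apply_moves(commands=[[3.2, 0.5, 0, 0, 0, 0, 0], [3.2, 1, 0, 0, 0, 0, 0], [3.2, 1.5, 0, 0, 0, 0, 0], [3.2, 2, 0, 0, 0, 0, 0], [3.2, 2.5, 0, 0, 0, 0, 0], [3.2, 3, 0, 0, 0, 0, 0], [3.2, 3.5, 0, 0, 0, 0, 0], [3.2, 4, 0, 0, 0, 0, 0], [3.2, 4.5, 0, 0, 0, 0, 0], [3.2, 5, 0, 0, 0, 0, 0], [3.2, 5.5, 0, 0, 0, 0, 0], [3.2, 5.5, 0, 0, 0, 0, 0]])

```text
t: 10.55
eef_pos: [0.4545, 0.1424, 0.0489]
eef_rot: [3.141, -0.001, 1.08]
force: [-0.1, -0.9, 0.3]
grip_width: 0.375
gripper_force: 0.0
```

```bash
cat >> h.py <<'E'
def rel(T,yaw):
    s=env.sense(); p=s["eef_pos"]; d=np.array([np.cos(yaw),np.sin(yaw)]); n=np.array([d[1],-d[0]])
    print(p,"rel",((T-p[:2])@d).round(4),((T-p[:2])@n).round(4)); return p[:2]+.036*d
E
python3 - <<'E'
from h import *
c=rel(np.array([.5325,.2906]),1.081)
f,k=cam("wrist"); disc(k,f,c,.038,.028)
E
```

```text
[0.45452206 0.14235814 0.04890895] rel 0.1675 -0.0009
seen [321.7 208.9] [125.2 128.8] (257, 145, 131, 127)
 pred z 0.038 [320.6 205.6] [123.8 131.4]
 pred z 0.024 [320.7 196. ] [114.3 120.1]
 world 0.038 [0.472  0.1742 0.038 ]
 world 0.024 [0.4696 0.1697 0.024 ]
```

Request:
apply_moves(commands=[[3.2, 0.5, 0, 0, 0, 0, 0], [3.2, 1, 0, 0, 0, 0, 0], [3.2, 1.5, -0.1, 0, 0, 0, 0], [3.2, 2, -0.1, 0, 0, 0, 0], [3.2, 2.5, -0.1, 0, 0, 0, 0], [3.2, 3, -0.1, 0, 0, 0, 0], [3.2, 3.5, -0.1, 0, 0, 0, 0], [3.2, 4, -0.1, 0, 0, 0, 0], [3.2, 4.5, -0.1, 0, 0, 0, 0], [3.2, 5, -0.1, 0, 0, 0, 0], [3.2, 5.5, -0.1, 0, 0, 0, 0], [3.2, 6, -0.1, 0, 0, 0, 0]])

```text
t: 11.6
eef_pos: [0.4814, 0.1951, 0.0489]
eef_rot: [-3.142, -0.0, 1.079]
force: [0.2, 0.4, 0.8]
grip_width: 0.378
gripper_force: 0.2
```

Request:
apply_moves(commands=[[3.2, 0.5, 0, 0, 0, 0, 0], [3.2, 1, 0, 0, 0, 0, 0], [3.2, 1.5, 0, 0, 0, 0, 0], [3.2, 2, 0, 0, 0, 0, 0], [3.2, 2.5, 0, 0, 0, 0, 0], [3.2, 3, 0, 0, 0, 0, 0], [3.2, 3.5, 0, 0, 0, 0, 0], [3.2, 4, 0, 0, 0, 0, 0], [3.2, 4.5, 0, 0, 0, 0, 0], [3.2, 5, 0, 0, 0, 0, 0], [3.2, 5.4, 0, 0, 0, 0, 0], [3.2, 5.4, 0, 0, 0, 0, 0]])

```text
t: 12.6
eef_pos: [0.5073, 0.2432, 0.049]
eef_rot: [3.141, -0.001, 1.079]
force: [-0.5, 0.4, -0.0]
grip_width: 0.377
gripper_force: 0.0
```

Run:
```python
from h import *
c=rel(np.array([.5325,.2906]),1.081)
f,k=cam("wrist"); disc(k,f,c,.038,.028)
print(px(k,[.5325,.2906,.024]))
save(f[50:350,120:520],"w6.png",2)
```

```text
[0.5072871  0.24319063 0.04895214] rel 0.0537 -0.0001
seen [321.7 208.8] [125.3 129. ] (257, 145, 131, 127)
 pred z 0.038 [320.6 205.6] [123.7 131.4]
 pred z 0.024 [320.7 196. ] [114.3 120.1]
 world 0.038 [0.5248 0.2751 0.038 ]
 world 0.024 [0.5224 0.2706 0.024 ]
[320.52786651 161.99882842]
```

View pics/w6.png

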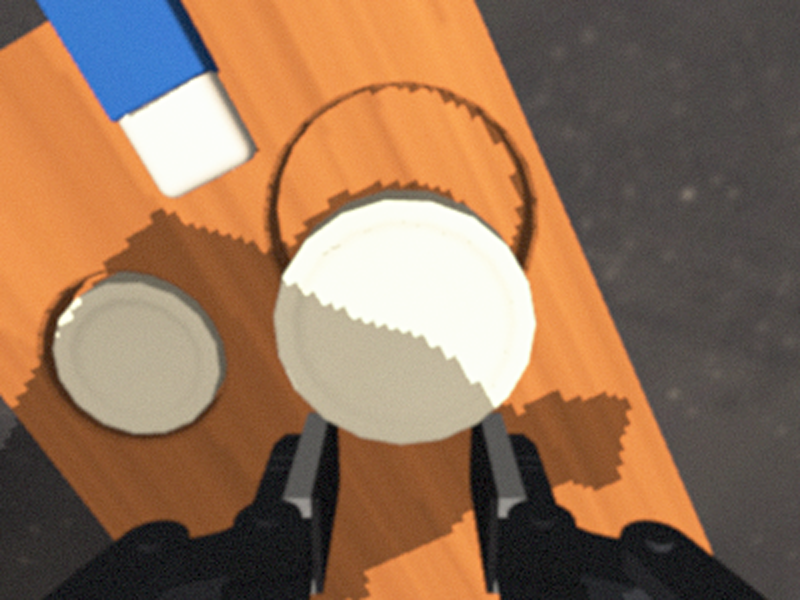

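The crop shows the large cake at (404,320), centred on its well (402,210), roughly 19 mm short; the small cake at (138,355) is in its well.

Request:
apply_moves(commands=[[3.2, 0.3, 0, 0, 0, 0, 0], [3.2, 0.6, 0, 0, 0, 0, 0], [3.2, 0.9, 0, 0, 0, 0, 0], [3.2, 1.2, 0, 0, 0, 0, 0], [3.2, 1.4, 0, 0, 0, 0, 0], [3.2, 1.6, 0, 0, 0, 0, 0], [3.2, 1.8, 0, 0, 0, 0, 0], [3.2, 1.8, 0, 0, 0, 0, 0]])

```text
t: 13.32
eef_pos: [0.5155, 0.2586, 0.0488]
eef_rot: [3.142, -0.0, 1.079]
force: [-0.3, 0.1, -0.1]
grip_width: 0.374
gripper_force: 0.0
```

Run:
```python
from h import *
c=rel(np.array([.5325,.2906]),1.081)
f,k=cam("wrist"); disc(k,f,c,.038,.028)
```

```text
[0.51545492 0.25859905 0.04883992] rel 0.0363 -0.0
seen [321.3 206.4] [124.6 124.8] (259, 144, 126, 126)
 pred z 0.038 [320.6 205.7] [123.8 131.5]
 pred z 0.024 [320.7 196.1] [114.3 120.2]
 world 0.038 [0.5334 0.2916 0.038 ]
 world 0.024 [0.531  0.2872 0.024 ]
```

Request:
apply_moves(commands=[[3.2, 0.15, 0, 0, 0, 0, 0], [3.2, 0.3, 0, 0, 0, 0, 0], [3.2, 0.4, 0, 0, 0, 0, 0], [3.2, 0.4, 0, 0, 0, 0, 0]])

```text
t: 13.7
eef_pos: [0.5173, 0.2619, 0.0489]
eef_rot: [3.141, -0.0, 1.079]
force: [-0.1, -0.3, -0.0]
grip_width: 0.372
gripper_force: 0.0
```

Run:
```python
from h import *
c=rel(np.array([.5325,.2906]),1.081)
f,k=cam("wrist"); disc(k,f,c,.038,.028)
```

```text
[0.51728616 0.26191641 0.04890367] rel 0.0325 -0.0001
seen [321.6 204.8] [114.3 118.2] (262, 147, 121, 116)
 pred z 0.038 [320.6 205.6] [123.8 131.4]
 pred z 0.024 [320.7 196. ] [114.3 120.1]
 world 0.038 [0.5356 0.2954 0.038 ]
 world 0.024 [0.5333 0.2911 0.024 ]
```

Size now matches the seated prediction (114×119 px). I back off, rise and check both cakes with the last picture.

Request:
apply_moves(commands=[[3.2, -1, 0, 0, 0, 0, 0], [3.2, -2, 0, 0, 0, 0, 0], [3.2, -2.5, 0, -1.5, 0, 0, 0], [3.2, -3, 0, -4, 0, 0, 0], [3.2, -3.5, 0, -7, 0, 0, 0], [3.2, -3.5, 0, -7, 0, 0, 0], [3.2, -3.5, 0, -7, 0, 0, 0]])

```text
t: 14.33
eef_pos: [0.5014, 0.2303, 0.121]
eef_rot: [3.139, -0.003, 1.078]
force: [-0.0, 0.3, -0.1]
grip_width: 0.376
gripper_force: 0.0
```

Run:
```python
from h import *
f,k=cam("wrist"); disc(k,f,[.5325,.2906],.038,.028); disc(k,f,[.4605,.2922],.038,.02)
u=px(k,[.4965,.291,.024]).astype(int); print(u)
y=max(u[1]-80,0);x=max(u[0]-140,0); print(x,y); save(f[y:y+190,x:x+260],"w7.png",3)
```

```text
seen [319.8 117.8] [87.  89.5] (276, 73, 89, 91)
 pred z 0.038 [318.9 117.2] [93.  95.8]
 pred z 0.024 [319.  115.7] [87.2 90. ]
 world 0.038 [0.5334 0.2912 0.038 ]
 world 0.024 [0.5329 0.2903 0.024 ]
seen [225.  166.8] [57.8 61.5] (194, 137, 62, 60)
 pred z 0.038 [217.7 171.4] [59.2 65.8]
 pred z 0.024 [223.8 166.7] [56.  61.8]
 world 0.038 [0.4665 0.293  0.038 ]
 world 0.024 [0.4614 0.2923 0.024 ]
[270 143]
130 63
```

View pics/w7.png

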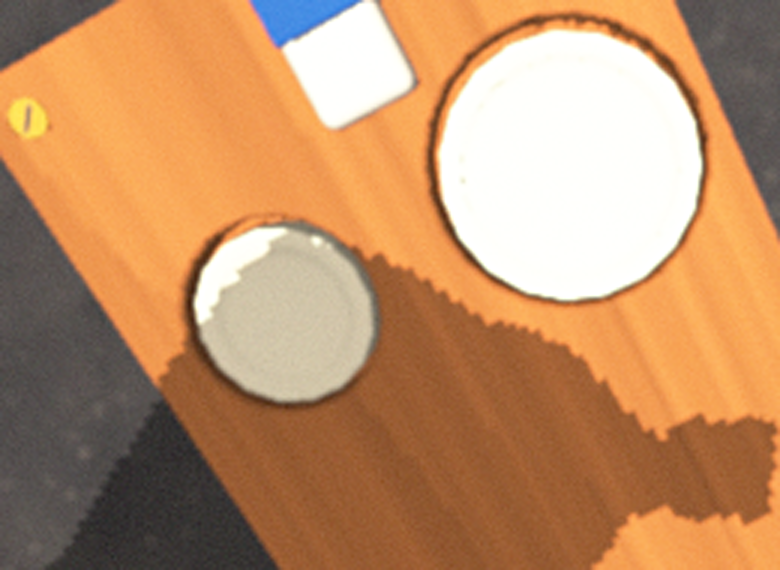

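The picture shows the large cake flat in its well, (570,160) in the crop. The small cake (285,312) is in its well, but a sliver of its side shows at upper right (355,260), so it may be leaning slightly on the +x rim. A light tap with shut fingertips will tell and seat it.

Run:
```python
from h import *
to(.467,.2935,.07,1.081)
```

```text
t 14.3833 cm [ 4.   -5.95  4.94] rv [ 0.001 -0.001 -0.003]
```

Request:
apply_moves(commands=[[0, 4, -6, 0, 0, 0, 0], [0, 4, -6, 0, 0, 0, 0], [0, 4, -6, 0, 0, 0, 0], [0, 4, -6, 0, 0, 0, 0], [0, 4, -6, 2, 0, 0, 0], [0, 4, -6, 4, 0, 0, 0], [0, 4, -6, 5, 0, 0, 0], [0, 4, -6, 5.8, 0, 0, 0], [0, 4, -6, 6.2, 0, 0, 0], [0, 4, -6, 6.6, 0, 0, 0], [0, 4, -6, 6.6, 0, 0, 0], [0, 4, -6, 6.6, 0, 0, 0]])

```text
t: 15.38
eef_pos: [0.467, 0.2945, 0.0533]
eef_rot: [3.141, -0.001, 1.079]
force: [-0.2, 0.3, 0.1]
grip_width: -0.005
gripper_force: 0.0
```

Request:
apply_moves(commands=[[0, 0, 0, 0.1, 0, 0, 0], [0, 0, 0, 0.2, 0, 0, 0], [0, 0, 0, 0.2, 0, 0, 0]])

```text
t: 15.63
eef_pos: [0.4668, 0.2946, 0.0512]
eef_rot: [3.141, -0.001, 1.079]
force: [-0.3, -0.2, 0.5]
grip_width: -0.005
gripper_force: 0.0
```

Request:
apply_moves(commands=[[0, 0, 0, 0.1, 0, 0, 0], [0, 0, 0, 0.1, 0, 0, 0]])

```text
t: 15.8
eef_pos: [0.4665, 0.2944, 0.0499]
eef_rot: [3.142, -0.0, 1.079]
force: [-0.1, -0.5, -0.9]
grip_width: -0.002
gripper_force: 0.0
```

Request:
apply_moves(commands=[[0, 0, 0, 0.05, 0, 0, 0], [0, 0, 0, 0.1, 0, 0, 0]])

```text
t: 15.97
eef_pos: [0.4666, 0.2945, 0.0489]
eef_rot: [3.142, -0.0, 1.079]
force: [0.2, -0.2, 0.6]
grip_width: 0.0
gripper_force: 0.0
```

Request:
apply_moves(commands=[[0, 0, 0, 0.05, 0, 0, 0], [0, 0, 0, 0.05, 0, 0, 0]])

```text
t: 16.13
eef_pos: [0.4665, 0.2944, 0.0482]
eef_rot: [-3.141, 0.0, 1.079]
force: [-0.1, 0.2, -0.2]
grip_width: 0.004
gripper_force: 0.0
```

Request:
apply_moves(commands=[[0, 0, 0, 0.05, 0, 0, 0], [0, 0, 0, 0.05, 0, 0, 0]])

```text
t: 16.3
eef_pos: [0.4665, 0.2944, 0.0478]
eef_rot: [-3.142, 0.0, 1.079]
force: [0.3, -0.7, 0.6]
grip_width: 0.002
gripper_force: 0.0
```

Request:
apply_moves(commands=[[0, 0, 0, 0.05, 0, 0, 0], [0, 0, 0, 0.05, 0, 0, 0]])

```text
t: 16.47
eef_pos: [0.4666, 0.2944, 0.0473]
eef_rot: [-3.142, 0.0, 1.079]
force: [-0.9, -0.5, 0.5]
grip_width: 0.002
gripper_force: 0.0
```

Request:
apply_moves(commands=[[0, 0, 0, 0.05, 0, 0, 0], [0, 0, 0, 0.05, 0, 0, 0]])

```text
t: 16.63
eef_pos: [0.4665, 0.2944, 0.0468]
eef_rot: [-3.142, 0.0, 1.079]
force: [-0.6, 0.5, -0.2]
grip_width: 0.0
gripper_force: 0.0
```

Request:
apply_moves(commands=[[0, 0, 0, 0.05, 0, 0, 0], [0, 0, 0, 0.05, 0, 0, 0]])

```text
t: 16.8
eef_pos: [0.4665, 0.2944, 0.0463]
eef_rot: [-3.142, 0.0, 1.079]
force: [-0.3, -0.1, -1.1]
grip_width: -0.001
gripper_force: 0.0
```

Request:
apply_moves(commands=[[0, 0, 0, 0.04, 0, 0, 0], [0, 0, 0, 0.04, 0, 0, 0]])

```text
t: 16.97
eef_pos: [0.4666, 0.2944, 0.0461]
eef_rot: [3.142, -0.0, 1.079]
force: [-0.2, -0.2, 1.0]
grip_width: -0.001
gripper_force: 0.7
```

Contact only at tip height ≈ 24 mm: the small cake is flush. Withdraw and hand in.

Request:
apply_moves(commands=[[0, 0, 0, -1, 0, 0, 0], [0, 0, 0, -4, 0, 0, 0], [0, -2, 3, -8, 0, 0, 0], [0, -4, 6, -9, 0, 0, 0], [0, -4, 6, -9, 0, 0, 0], [0, -4, 6, -9, 0, 0, 0], [0, -4, 6, -9, 0, 0, 0], [0, -4, 6, -9, 0, 0, 0]])

```text
t: 17.63
eef_pos: [0.4995, 0.2311, 0.1351]
eef_rot: [-3.14, 0.001, 1.079]
force: [0.5, 0.3, -0.1]
grip_width: -0.003
gripper_force: 0.0
```

Run:
```python
from h import *
f,k=cam("wrist"); disc(k,f,[.5325,.2906],.038,.028); disc(k,f,[.4605,.2922],.038,.02)
print(env.sign_off())
```

```text
seen [323.8 115.2] [82.  84.6] (283, 73, 83, 86)
 pred z 0.038 [323.1 114.6] [87.4 90.2]
 pred z 0.024 [323.1 113.3] [82.2 85. ]
 world 0.038 [0.5333 0.2911 0.038 ]
 world 0.024 [0.5329 0.2902 0.024 ]
seen [234.1 161.4] [54.5 58. ] (205, 134, 59, 56)
 pred z 0.038 [227.6 165.4] [56.1 61.7]
 pred z 0.024 [233.  161.2] [53.2 58.2]
 world 0.038 [0.4661 0.293  0.038 ]
 world 0.024 [0.4614 0.2922 0.024 ]
the job is handed in; nothing more can be done
None
```

I pushed both cakes into the wells of their own size and handed the job in at about 18 s; the last camera check shows both tops at deck height, but the hand-in returned no verdict.

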